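Load the cast carrier into the surveying stand and hold the spindle in its two bushes

TASK

Set up the surveying stand: slide the flat carrier plate with the dental cast on it, cast end first, into the stand's slot until it is fully home against the stop. Then take the steel spindle from its rest, thread it tip down through the upper bush and then the lower bush, and finish while still holding it there, with its tip showing about a centimetre below the lower bush and clear of the cast (nothing keeps the spindle up but your grip; never press it onto the cast). Leave the two jars, the spare cast and the dropper bottle standing where they are.

Things in the scene. Friction and masses are not known exactly. Their poses are not given: they have to be found in the camera images.
- stand: Surveying stand, fixed; origin on the worktop straight below the axis of its two bushes; x across the slot, y along it with the mouth toward +y, z up. Slot 103 mm wide between rails 16 mm tall, 62 mm from the middle to their outer faces; its floor is the worktop. A grey column (34 mm wide, y -54 to -78 mm) carries two arms with brass bushes. Nothing is higher than 149 mm.
- slot_mouth (a point): Middle of the slot's mouth, on the worktop at y = 50 mm of the stand. From here to the stop the rails are straight, 51.5 mm either side; outward of it they flare as a lead-in, ending 19 mm further out. Over the straight part lips overhang the slot 8 mm from each side, underside 11 mm and top 16 mm above the worktop.
- slot_stop (a point): Middle of the foot of the stop that closes the slot's inner end (stand y = -35 mm), on the worktop; the stop is rigid and 18 mm tall.
- upper_bush (a point): Centre of the upper bush's mouth, 144 mm above the worktop, on the vertical bush axis. The bush reaches from 126 to 144 mm, bore 12.4 mm; its mouth flares in the top 6 mm to 22 mm across; 31 mm across outside.
- lower_bush (a point): Centre of the lower bush's underside, 72 mm above the worktop, on the same axis. This bush reaches from 72 to 90 mm, with the same bore and flared mouth at its top.
- carrier: Carrier: flat aluminium plate 100 mm (x) by 140 mm (y), 8 mm thick, loose on the worktop, about 0.25 kg in all. Origin at the centre of its underside, z up. A tan dental cast is fixed on it near the -y edge, a black fin near the +y edge. The -y edge enters the slot first; fully home it touches the stop and the carrier's origin is at y = +35 mm of the stand, axes parallel to the stand's.
- carrier_fin (a point): Middle of the upright black fin for holding the carrier (carrier x = 0, y = 55 mm), at 32 mm above the carrier's underside. The fin is 10 mm thick (carrier x), 30 mm long (carrier y) and stands from the plate's top at 8 mm up to 48 mm.
- cast_top (a point): Middle of the carrier's cast, at its top, 36 mm above the carrier's underside, carrier y = -35 mm. The cast is 69 mm (carrier x) by 54 mm (y); take it as solid over its whole outline. With the carrier home it is right under the bushes.
- spindle: Spindle: steel rod, loose, about 90 g, standing upright in its rest. Origin at the tip (lower end), z along the rod toward the head. Shank 10 mm in diameter, its lowest 4 mm tapering to 6 mm at the tip; from 115 to 151 mm above the tip the round head, 16 mm in diameter, to hold it by. Turning it about its axis makes no difference.
- spindle_tip (a point): Centre of the spindle's tip face (the same point as the spindle's origin).
- rest: Rest for the spindle, fixed: a dark 64 by 64 mm foot 6 mm thick with an upright aluminium tube, outer diameter 26 mm, bore 12.8 mm, up to 46 mm above the worktop. Origin at the centre of the underside. The spindle stands in the tube with its tip 6 mm above the worktop: its head is then 121 to 157 mm above the worktop.
- jar_near: Small white-lidded jar, 36 mm in diameter, 43 mm tall, nearest the robot; leave it alone. Origin at the centre of the underside.
- jar_far: Small jar of the same kind, beyond the work; leave it alone. Origin at the centre of the underside.
- spare_cast: Loose dental cast of pink teeth on a pale base, 56x69x36 mm; leave it alone. Origin at the centre of the underside.
- dropper: Small white dropper bottle, 26 mm in diameter, 56 mm tall; leave it alone. Origin at the centre of the underside.
Things that resemble listed ones, but are neither listed nor needed, are in the scene too. Leave any purple look-alike of the spindle alone.

How it is judged:
By the outcome, as a careful person would: the job done as asked, in the order asked, and still so for the second after the job is handed in, while the arm keeps its last pose, push and grip.
It also fails if it takes over 67 s, if anything falls off the work surface, if the arm or the gripper's body presses on something with over 40 N, if the wrist force passes 120 N, or if a joint passes its speed limit or range.

ROBOT

A 6-joint arm with a two-finger parallel gripper is mounted at the origin on a cart in front of the work surface, level with it; the furniture and walls round the work are solid. World frame = base frame: x ahead of the robot, y to its left, z up, the work surface at z = 0. Lengths are in m, angles in rad, forces in N, time in s.
With the tool pointing down it reaches from about 0.275 to 0.85 m from the base axis. Payload 19 kg.
Tool frame: the origin (TCP) lies at the very end of the fingers, on their centre line; the grasp point (between the pads) lies 19 mm behind it; z points along the fingers, y is the line along which they close (so a half turn about z gives the same grasp; the last joint's range is limited). The gripper opens to 85 mm and grips with 20 to 120 N. Pads are 22 mm wide; open, the fingers measure 114 mm over their backs; the gripper's body (76 mm by 85 mm) begins 54 mm behind the grasp point. The pads swing forward as they close: fully open they stand 13 mm farther back than shut.
Start: joints at [1.148, 0.15, 1.437, -0, 1.554, -0.134], TCP at [0.164, 0.551, 0.231] pointing down, gripper open.
Joint ranges: [-2.8, 2.8], [-0.68, 2.1], [0.12, 2.68], [-1.39, 4.53], [0.16, 2.79], [-2.81, 2.81]. Speed limits (rad/s): [1.89, 1.89, 2.22, 3.01, 3.01, 3.01].

INTERFACE

Orientations are given as a unit quaternion [x, y, z, w].
In Python, from workcell import monitor, viewer, order, spotter gives the robot as it stands.
- The arm moves only by the tool apply_moves, never from a script. Its argument "commands" is a list of rows, each a list of 7 numbers: the shift along the world's x, y, z normalised to -1 to 1, where 1 is 500 mm, then the turn, a rotation vector about the world's x, y, z normalised to -1 to 1, where 1 is 90 degrees, then the closure, from -1 (fully open) to 1 (shut), so that 0 is half open. A call has 1 to 20 rows; each row is the pose to reach, as a shift and turn from the pose commanded when the call began; what a row does not reach only later rows make up. A row lasts 1/12 s, in which the tool goes at most 41.7 mm and 7.16 degrees, less where a joint would pass 70% of its speed; a pose out of reach is approached as far as the arm can. A call with a number of a shift or a turn outside -1 to 1 is refused whole. A call with a gripper value outside its range is refused whole. The fingers move at their own pace and stop on an object; "grip_force" is the grip in N (left out, the last holds). Time passes only in rows, so rows that repeat a pose let the fingers close. It gives the time, the measured TCP pose, the force, the opening and the grip force at its end, in the units of the state.
- monitor.state(): the state, without advancing time (a new reading comes with each control period).
- viewer.snapshot(name): name is "scene" or "top" or "wrist"; returns (picture, depth): 400x640x3 uint8, red, green, blue; 400x640 float32, m along the optical axis (not along the pixel's ray), 0 where there is no reading.
- viewer.camera_model(name): a dict with "fx", "fy", "cx", "cy" (pixels), "R" (3x3) and "t" (3): a world point X has camera coordinates R X + t; the wrist camera has in their place "hand_eye" (4x4, takes a point from camera to tool coordinates, whose origin is the TCP and whose axes are the flange's). Camera axes: x right, y down, z forward; pixel columns grow to the right and rows downward; lengths in m; the calibration is good to about 2 mm. A picture is of the moment at which its call begins: read the wrist's pose just before it. camera_model takes no time and is no camera call.
- order.hand_in(): hands the job in; it is judged then, once.
Trained networks look in the newest picture that a camera, given by its name, has taken for a name from the list of things; names that differ only in an ending like _2 or _b are one class to them, and where a whole thing is asked for, a point or a joint stands for the part that bears it (a point fixed in the world has none). Each returns a list of dicts, best first, with "p" (0 to 1); they miss things now and then, are a little off and sometimes report something else, mostly with a low value. They report only what shows in the picture. A call takes as long as a camera call. They do not tell look-alikes from the thing itself.
- spotter.cut_out(camera, label): "region" (400x640 bool, what is visible of it) and "xy" ([column, row] in pixels, amid what is visible of it).
The state is a dict: "time_s": time; "q": joint angles; "dq": joint speeds; "joint_efforts": joint torques, N m; "ee_pos": TCP position; "eef_rot": TCP orientation; "wrist_force": force on the tool from outside, world axes, zero at the start; "ft_torque": the same for the moment, N m; "grip_width": finger opening in m; "finger_force": force on a finger pad.
Only numpy, scipy, OpenCV 4.12 (cv2) and the standard library are available. Lean on these libraries where they do the work, as an engineer would, in place of code of your own. Each camera call takes 0.05 s, during which the arm holds its last target. There are 200 camera calls.

## Working session

There is one attempt and no reset: what is moved stays moved. The work goes in short steps, Python scripts to look and compute and a tool call to move; the robot and the scene stay as the last step left them, time stands still between calls to the robot, and variables do not carry over. Pictures are saved under pics/ and viewed, at most 10 in all, crops included, and the job is handed in when it is done.

Besides the shell and the picture viewer there is one more tool, called after ">>>" as name(argument=value, ...), one argument or row to a line, values as JSON. apply_moves: Moves the arm, as the interface text tells. Its arguments: {"type":"object","properties":{"commands":{"type":"array","items":{"type":"array","items":{"type":"number","minimum":-1,"maximum":1}}},"grip_force":{"type":"number"}},"required":["commands"]}

```bash
ls; mkdir -p pics
cat > h.py <<'E'
import numpy as np, cv2
from workcell import monitor, viewer, order, spotter
from scipy.spatial.transform import Rotation as Ro
def snap(n):
    s=monitor.state(); p,d=viewer.snapshot(n); return s,p,d
def pose(n,s):
    c=viewer.camera_model(n)
    if 'R' in c: R=np.array(c['R']);t=np.array(c['t']); return c,R.T,-R.T@t
    H=np.array(c['hand_eye']); A=Ro.from_quat(s['eef_rot']).as_matrix()
    return c,A@H[:3,:3],A@H[:3,3]+np.array(s['ee_pos'])
def cloud(n,s,d):
    c,R,o=pose(n,s); v,u=np.mgrid[:400,:640]
    P=np.stack([(u-c['cx'])/c['fx']*d,(v-c['cy'])/c['fy']*d,d],-1)
    return P@R.T+o
def proj(n,s,X):
    c,R,o=pose(n,s); q=(np.array(X)-o)@R
    return np.array([q[...,0]/q[...,2]*c['fx']+c['cx'],q[...,1]/q[...,2]*c['fy']+c['cy']]).T
def save(name,p): cv2.imwrite('pics/'+name,p[...,::-1])
E
python3 - <<'E'
from h import *
for n in ['top','scene']:
    s,p,d=snap(n); save(n+'1.png',p); W=cloud(n,s,d)
    c,R,o=pose(n,s); print(n,o.round(3),R[:,2].round(2))
    for l in ['stand','carrier','spindle','rest','jar_near','jar_far','spare_cast','dropper']:
        for r in spotter.cut_out(n,l)[:3]:
            m=r['region']&(d>0); w=W[m]
            if len(w): print(l,round(r['p'],2),np.round(r['xy']),m.sum(),np.median(w,0).round(3),w.min(0).round(3),w.max(0).round(3))
print(monitor.state())
E
```

```text
pics
top [0.415 0.064 1.077] [ 0.16 -0.   -0.99]
stand 0.74 [397. 203.] 1853 [ 0.568 -0.168  0.018] [ 0.508 -0.25  -0.005] [ 0.645 -0.057  0.154]
stand 0.58 [294. 208.] 1610 [0.56  0.123 0.009] [0.507 0.051 0.002] [0.618 0.197 0.052]
carrier 0.76 [293. 209.] 1633 [0.56  0.124 0.009] [ 0.507  0.051 -0.004] [0.618 0.197 0.052]
spindle 0.54 [253. 279.] 47 [0.377 0.219 0.148] [0.372 0.215 0.047] [0.383 0.227 0.156]
spindle 0.53 [227. 248.] 70 [0.452 0.295 0.145] [0.444 0.291 0.04 ] [0.46  0.305 0.161]
spindle 0.48 [258. 258.] 79 [0.428 0.218 0.137] [ 0.419  0.212 -0.002] [0.439 0.249 0.153]
rest 0.9 [239. 251.] 441 [0.446 0.292 0.006] [ 0.411  0.262 -0.004] [0.488 0.328 0.057]
jar_near 0.56 [326. 274.] 140 [0.372 0.032 0.043] [ 0.356  0.013 -0.004] [0.389 0.051 0.048]
jar_far 0.72 [238. 252.] 458 [0.45  0.292 0.006] [ 0.417  0.26  -0.002] [0.492 0.335 0.135]
jar_far 0.56 [317. 155.] 132 [0.726 0.06  0.043] [ 0.714  0.044 -0.001] [0.744 0.077 0.049]
spare_cast 0.81 [268. 155.] 374 [0.723 0.208 0.02 ] [ 0.692  0.178 -0.004] [0.76  0.25  0.038]
dropper 0.64 [416. 270.] 82 [ 0.388 -0.214  0.
[... 1609 characters left out ...]
, 'q': array([ 1.14806489e+00,  1.50474405e-01,  1.43738850e+00,  4.01222267e-06,
        1.55379844e+00, -1.33955792e-01]), 'dq': array([ 8.52760384e-05,  1.29903874e-03, -9.17565871e-05, -1.51665005e-03,
        2.05954285e-04,  4.33547920e-04]), 'joint_efforts': array([ 2.33054474e-03, -7.12767220e+01, -5.71051812e+01, -1.97365750e-07,
        1.05802766e-03,  9.48111460e-05]), 'ee_pos': array([0.16373007, 0.55116844, 0.23128688]), 'eef_rot': array([ 1.43886681e-01,  9.89594170e-01, -3.24698822e-05, -1.13647637e-05]), 'wrist_force': array([0.42637616, 0.64061355, 0.00491937]), 'ft_torque': array([0.05126074, 0.03079987, 0.00309711]), 'finger_force': 0.0, 'grip_width': 0.08519180701419615}
```

Run:
```python
import cv2,numpy as np
a=cv2.imread('pics/top1.png')[120:320,190:460]; cv2.imwrite('pics/topc.png',cv2.resize(a,None,fx=2.9,fy=2.9,interpolation=cv2.INTER_CUBIC))
```

```text
(no output)
```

View pics/topc.png

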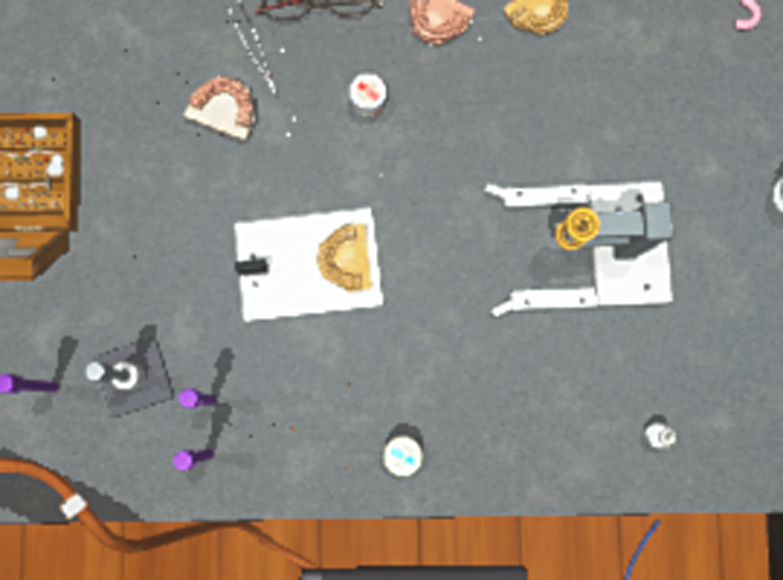

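View pics/scene1.png

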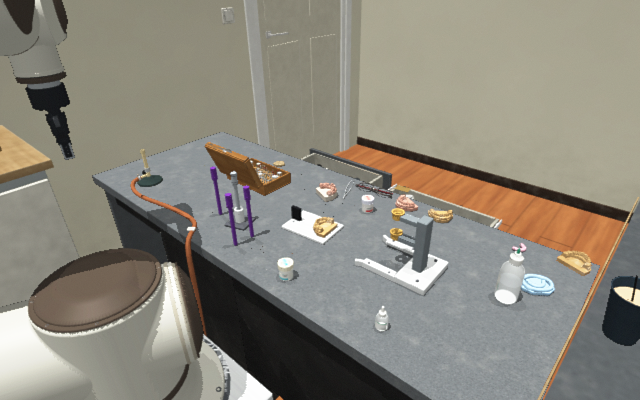

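The top view shows the carrier, cast end toward −y, at crop pixels (310,263). The stand is at (590,240) with its mouth facing the carrier. The steel spindle is in its rest at (120,375), with purple look-alikes at (8,384), (190,398) and (185,460).

Run:
```python
from h import *
print(viewer.camera_model('wrist'))
s,p,d=snap('top'); W=cloud('top',s,d); z=W[...,2]
r=spotter.cut_out('top','carrier')[0]['region']
white=(p.min(-1)>190)&(abs(z-.008)<.006)
rc=cv2.minAreaRect(W[r&white][:,:2].astype(np.float32)*1000);print('plate',rc)
fin=r&(z>.035)&(p.max(-1)<80)&(d>0);print('fin',fin.sum(),W[fin].mean(0))
brass=(p[...,0]>180)&(p[...,2]<90)&(z>.06)&(W[...,1]<0)
for lo,hi in((.06,.1),(.13,.16)):
    m=brass&(z>lo)&(z<hi);print('bush',m.sum(),W[m].mean(0),W[m].min(0),W[m].max(0))
st=spotter.cut_out('top','stand')[0]['region']&(z>.01)&(z<.025)&(p.min(-1)>150)
w=W[st];print('rails',cv2.minAreaRect(w[:,:2].astype(np.float32)*1000),w.min(0),w.max(0))
```

```text
{'fx': 313.39417007350954, 'fy': 313.39417007350954, 'cx': 315.2951506348543, 'cy': 197.6020560100112, 'hand_eye': array([[ 3.95179825e-04, -9.45801798e-01, -3.24744211e-01,
         8.41246658e-02],
       [ 9.99999830e-01,  5.12964958e-04, -2.77090147e-04,
        -1.43003907e-03],
       [ 4.28654760e-04, -3.24744046e-01,  9.45801840e-01,
        -1.42976588e-01],
       [ 0.00000000e+00,  0.00000000e+00,  0.00000000e+00,
         1.00000000e+00]])}
plate ((563.1773071289062, 123.26841735839844), (99.53483581542969, 138.74154663085938), 5.486964225769043)
fin 33 [0.55605894 0.17650615 0.0464054 ]
bush 29 [ 0.57240705 -0.12353556  0.08782064] [ 0.56323312 -0.13637639  0.07424003] [ 0.5883035  -0.11468088  0.0924168 ]
bush 74 [ 0.57689743 -0.12720398  0.14144017] [ 0.56272156 -0.13944699  0.13342326] [ 0.58917425 -0.11347062  0.14695626]
rails ((574.4024658203125, -149.66485595703125), (130.10142517089844, 177.7990264892578), 0.7543925046920776) [ 0.50825756 -0.23912979  0.01044666] [ 0.63971431 -0.05991754  0.02451553]
```

>>> apply_moves(
  commands=[
    [0.784, -0.75, 0.04, 0, 0, -0.755, -1],
    [0.784, -0.75, 0.04, 0, 0, -0.755, -1],
    [0.784, -0.75, 0.04, 0, 0, -0.755, -1],
    [0.784, -0.75, 0.04, 0, 0, -0.755, -1],
    [0.784, -0.75, 0.04, 0, 0, -0.755, -1],
    [0.784, -0.75, 0.04, 0, 0, -0.755, -1],
    [0.784, -0.75, 0.04, 0, 0, -0.755, -1],
    [0.784, -0.75, 0.04, 0, 0, -0.755, -1],
    [0.784, -0.75, 0.04, 0, 0, -0.755, -1],
    [0.784, -0.75, 0.04, 0, 0, -0.755, -1],
    [0.784, -0.75, 0.04, 0, 0, -0.755, -1],
    [0.784, -0.75, 0.04, 0, 0, -0.755, -1],
    [0.784, -0.75, 0.04, 0, 0, -0.755, -1],
    [0.784, -0.75, 0.04, 0, 0, -0.755, -1],
    [0.784, -0.75, 0.04, 0, 0, -0.755, -1],
    [0.784, -0.75, 0.04, 0, 0, -0.755, -1],
  ],
)

```text
time_s: 2.38
ee_pos: [0.5556, 0.1762, 0.251]
eef_rot: [0.673, 0.74, -0.0, -0.0]
wrist_force: [0.1, -0.7, -0.8]
grip_width: 0.0853
finger_force: 0.0
```

Run:
```python
from h import *
s,p,d=snap('wrist'); save('w1.png',p); W=cloud('wrist',s,d); z=W[...,2]
print(s['ee_pos'],s['eef_rot'],s['time_s'])
np.savez('w1.npz',p=p,d=d,W=W)
for l in ['carrier','stand']:
  for r in spotter.cut_out('wrist',l)[:2]: print(l,r['p'],r['xy'],W[r['region']].min(0),W[r['region']].max(0))
r=spotter.cut_out('wrist','carrier')[0]['region']
m=r&(z<.014)&(p.min(-1)>170)&(d>0)
print('plate',cv2.minAreaRect(W[m][:,:2].astype(np.float32)*1000),W[m][:,2].mean())
f=(z>.042)&(z<.053)&(p.max(-1)<90)&(W[...,1]>.14)&(W[...,1]<.22)&(abs(W[...,0]-.556)<.05)
print('fin',f.sum(),cv2.minAreaRect(W[f][:,:2].astype(np.float32)*1000),W[f].mean(0))
```

```text
[0.55555089 0.17621397 0.25104058] [ 6.72573512e-01  7.40030226e-01 -1.69837955e-04 -3.26589376e-04] 2.3833
carrier 0.66 [318.9, 196.3] [0.50719411 0.0505115  0.00224251] [0.61809008 0.25826177 0.39403896]
carrier 0.21 [280.4, 336.1] [ 5.06108528e-01 -1.40880546e-01 -2.19986987e-04] [0.64173546 0.25826177 0.39403896]
stand 0.85 [281.6, 336.8] [ 5.08946023e-01 -1.54164186e-01 -4.22526616e-04] [0.64128048 0.25826177 0.39403896]
plate ((563.1298828125, 124.06946563720703), (99.86983489990234, 138.91635131835938), 5.801712512969971) 0.008349372520061092
fin 191 ((556.73681640625, 178.97093200683594), (7.946756362915039, 28.44253921508789), 5.7306976318359375) [0.55703689 0.17945119 0.04807119]
```

View pics/w1.png

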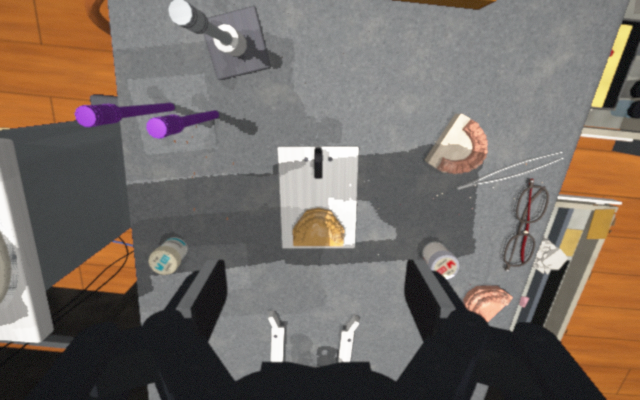

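The wrist view shows the carrier with its fin at (318,162), the rail mouths at (277,325) and (349,325), and the spindle head at (182,12). Grasping the fin.

>>> apply_moves(
  commands=[
    [0.003, 0.006, -0.4, 0, 0, 0, -0.3],
    [0.003, 0.006, -0.4, 0, 0, 0, -0.3],
    [0.003, 0.006, -0.4, 0, 0, 0, -0.3],
    [0.003, 0.006, -0.4, 0, 0, 0, -0.3],
    [0.003, 0.006, -0.4, 0, 0, 0, -0.3],
    [0.003, 0.006, -0.43, 0, 0, 0, -0.3],
    [0.003, 0.006, -0.47, 0, 0, 0, -0.3],
    [0.003, 0.006, -0.47, 0, 0, 0, 0.3],
    [0.003, 0.006, -0.47, 0, 0, 0, 0.6],
    [0.003, 0.006, -0.47, 0, 0, 0, 1],
    [0.003, 0.006, -0.47, 0, 0, 0, 1],
    [0.003, 0.006, -0.47, 0, 0, 0, 1],
    [0.003, 0.006, -0.47, 0, 0, 0, 1],
    [0.003, 0.006, -0.47, 0, 0, 0, 1],
  ],
  grip_force=60,
)

```text
time_s: 3.75
ee_pos: [0.5581, 0.1796, 0.0181]
eef_rot: [0.672, 0.74, 0.001, 0.001]
wrist_force: [-1.0, 1.9, 9.1]
grip_width: 0.009
finger_force: 60.0
```

Run:
```python
from h import *
W=np.load('w1.npz');p,d,W=W['p'],W['d'],W['W'];z=W[...,2]
# from first wrist image: rails (white, z~16mm)
m=(d>0)&(z>.012)&(z<.02)&(p.min(-1)>120)&(W[...,1]<-.05)&(W[...,1]>-.2)
w=W[m]; print(m.sum(),w.min(0),w.max(0))
for y in np.arange(-.15,-.05,.006):
    q=w[abs(w[:,1]-y)<.003,0]
    L=q[q<.575];R=q[q>.575]
    if len(L) and len(R): print(round(y,3),L.min().round(4),L.max().round(4),R.min().round(4),R.max().round(4))
# now top view of held carrier and stand
s,p,d=snap('top');W=cloud('top',s,d);z=W[...,2]
m=(d>0)&(z>.011)&(z<.022)&(p.min(-1)>150)&(W[...,1]<-.05)&(W[...,1]>-.25)&(abs(W[...,0]-.575)<.08)
w=W[m];print('top')
for y in np.arange(-.24,-.05,.01):
    q=w[abs(w[:,1]-y)<.005,0]
    L=q[q<.575];R=q[q>.575]
    if len(L) and len(R): print(round(y,3),L.min().round(4),L.max().round(4),R.min().round(4),R.max().round(4))
print(s['ee_pos'],s['eef_rot'],s['grip_width'],s['wrist_force'])
```

```text
921 [ 0.50748302 -0.14352433  0.01202015] [ 0.64106551 -0.05641147  0.01923613]
-0.132 0.5155 0.5326 0.6207 0.6382
-0.126 0.5151 0.5324 0.6201 0.6377
-0.12 0.515 0.5321 0.6198 0.6368
-0.114 0.5161 0.5327 0.6203 0.6373
-0.108 0.5159 0.5325 0.6195 0.6368
-0.102 0.5155 0.5322 0.6193 0.6372
-0.096 0.5152 0.532 0.6194 0.6366
-0.09 0.5148 0.5316 0.6188 0.6359
-0.084 0.5147 0.5312 0.6195 0.6363
-0.078 0.5142 0.5308 0.6188 0.6359
-0.072 0.5111 0.5212 0.6277 0.6375
-0.066 0.5075 0.5185 0.63 0.6387
-0.06 0.5089 0.5151 0.6323 0.6411
top
-0.24 0.5203 0.5676 0.576 0.6363
-0.23 0.5175 0.5729 0.5755 0.638
-0.22 0.5176 0.5705 0.6201 0.6385
-0.21 0.5175 0.5641 0.6121 0.6386
-0.2 0.5174 0.5612 0.6113 0.6393
-0.19 0.5178 0.5589 0.6149 0.6394
-0.18 0.5178 0.5738 0.6114 0.6358
-0.17 0.5178 0.5741 0.612 0.6362
-0.16 0.5154 0.5677 0.612 0.6369
-0.15 0.5156 0.5332 0.6212 0.6371
-0.14 0.5157 0.5305 0.6212 0.6373
-0.13 0.5159 0.531 0.6218 0.6379
-0.12 0.5161 0.5311 0.6197 0.6376
-0.11 0.5161 0.5314 0.6189 0.6343
-0.1 0.5136 0.531 0.6191 0.6343
-0.09 0.5138 0.5318 0.6194 0.6345
-0.08 0.514 0.5285 0.6196 0.6354
-0.07 0.5087 0.5199 0.6284 0.6388
-0.06 0.5088 0.5144 0.6319 0.6411
[0.5580966  0.17956007 0.01808619] [6.72301596e-01 7.40276178e-01 1.13837009e-03 6.68974107e-04] 0.009009674928806792 [-0.9598295   1.85913648  9.10377783]
```

>>> apply_moves(
  commands=[
    [0.004, -0.03, 0.002, 0, 0, -0.008, 1],
    [0.009, -0.07, 0.002, 0, 0, -0.016, 1],
    [0.014, -0.11, 0.002, 0, 0, -0.024, 1],
    [0.02, -0.15, 0.002, 0, 0, -0.036, 1],
    [0.024, -0.18, 0.002, 0, 0, -0.044, 1],
    [0.027, -0.199, 0.002, 0, 0, -0.048, 1],
    [0.027, -0.199, 0.002, 0, 0, -0.048, 1],
    [0.027, -0.199, 0.002, 0, 0, -0.048, 1],
  ],
)

```text
time_s: 4.47
ee_pos: [0.5713, 0.0794, 0.0181]
eef_rot: [0.7, 0.714, 0.0, 0.001]
wrist_force: [0.0, -4.5, 5.6]
grip_width: 0.009
finger_force: 59.7
```

```bash
cat > meas.py <<'E'
from h import *
def fitline(y,x):
    k=np.ones(len(y),bool)
    for _ in range(4):
        c=np.polyfit(y[k],x[k],1); r=x-np.polyval(c,y); k=abs(r)<max(2*r[k].std(),.0005)
    return c
for n in ['top','wrist']:
    s,p,d=snap(n); W=cloud(n,s,d); z=W[...,2]; save('m_%s_%d.png'%(n,int(s['time_s']*100)),p)
    def edges(m,ys,mid):
        E=[]
        for y in ys:
            q=W[m&(abs(W[...,1]-y)<.003)][:,0]
            if (q<mid).sum()>1 and (q>mid).sum()>1: E.append((y,q.min(),q.max()))
        return np.array(E)
    ok=(d>0)&(p.min(-1)>120)&(abs(W[...,0]-.575)<.09)
    y0=s['ee_pos'][1]-.12
    a=edges(ok&(z>.011)&(z<.022),np.arange(-.155 if n=='top' else -.13,-.079,.003),.575)
    b=edges(ok&(z<.0125)&(z>.003),np.arange(max(y0+.01,-.05),s['ee_pos'][1]-.03,.003),.575)
    for nm,e in(('rails',a),('plate',b)):
        if len(e)<5: print(n,nm,len(e));continue
        c=fitline(e[:,0],(e[:,1]+e[:,2])/2)
        print(n,nm,len(e),'yaw',-np.degrees(np.arctan(c[0])).round(2),'x@-.1',np.polyval(c,-.1).round(4),'x@-.03',np.polyval(c,-.03).round(4),'w',np.median(e[:,2]-e[:,1]).round(4))
    m=ok&(z<.0125)&(z>.004); q=W[m&(W[...,1]>-.11)&(abs(W[...,0]-.575)<.03)]
    print('front edge y',np.sort(q[:,1])[3:4])
print(s['ee_pos'],s['eef_rot'],s['wrist_force'],s['grip_width'])
E
python3 meas.py
```

```text
top rails 26 yaw 2.22 x@-.1 0.5747 x@-.03 0.572 w 0.1209
top plate 0
front edge y [-0.06842459]
wrist rails 0
wrist plate 9 yaw 1.7 x@-.1 0.5755 x@-.03 0.5734 w 0.0201
front edge y [0.01187866]
[0.57129182 0.07981402 0.01809356] [6.99654172e-01 7.14481278e-01 3.39209207e-04 6.53984844e-04] [ 0.16957519 -5.44616347  6.0080437 ] 0.008927204173078787
```

Run:
```python
import cv2,glob,numpy as np
a=cv2.imread(sorted(glob.glob('pics/m_top*'))[-1])[160:260,260:440]; b=cv2.imread(sorted(glob.glob('pics/m_wr*'))[-1])
a=cv2.resize(a,(450,250)); b=cv2.resize(b,(560,350))
o=np.zeros((600,560,3),np.uint8);o[:250,:450]=a;o[250:]=b;cv2.imwrite('pics/c2.png',o)
```

```text
(no output)
```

View pics/c2.png

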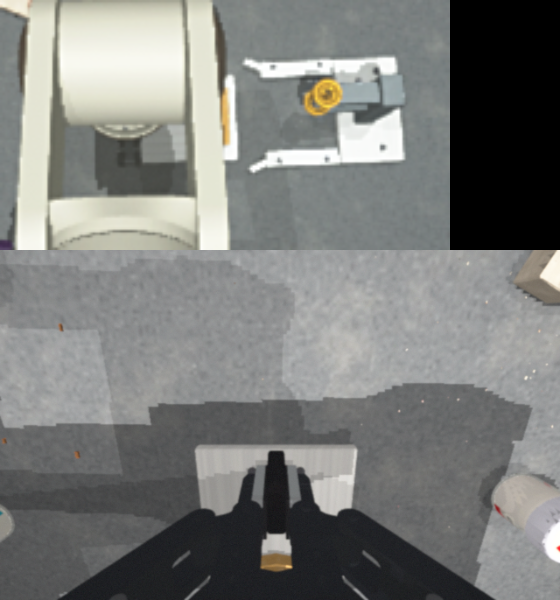

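The top crop shows the plate's front strip at (232,115), just outside the flared mouth. The wrist view shows the plate's rear part, from (195,447) to (357,447), square to the tool.

Run:
```python
from h import *
s,p,d=snap('wrist');W=cloud('wrist',s,d);z=W[...,2]
m=(d>0)&(abs(z-.008)<.003)&(abs(W[...,0]-.575)<.07)&(W[...,1]>.04)&(W[...,1]<.12)
w=W[m];print(len(w),w.min(0),w.max(0))
E=[]
for y in np.arange(.08,.1,.002):
    q=w[abs(w[:,1]-y)<.0015,0]
    if len(q)>5: E.append((y,q.min(),q.max()))
E=np.array(E);print(E.round(4))
R=w[w[:,1]>.06]
r=[]
for x in np.arange(.53,.62,.005):
    q=R[abs(R[:,0]-x)<.003,1]
    if len(q): r.append((x,q.max()))
r=np.array(r);print('rear',np.degrees(np.arctan(np.polyfit(r[:,0],r[:,1],1)[0])),r[:,1].round(4))
s,p,d=snap('top');W=cloud('top',s,d);z=W[...,2]
m=(d>0)&(abs(z-.008)<.005)&(p.min(-1)>140)&(abs(W[...,0]-.575)<.065)&(W[...,1]>-.05)&(W[...,1]<.03)
w=W[m];print(len(w),w.min(0),w.max(0))
r=[]
for x in np.arange(.53,.62,.005):
    q=w[abs(w[:,0]-x)<.003,1]
    if len(q): r.append((x,q.min()))
r=np.array(r);print('front',np.degrees(np.arctan(np.polyfit(r[:,0],r[:,1],1)[0])),r[:,1].round(4))
q=w[w[:,1]<-.04,0];q=w[:,0];print(q.min(),q.max())
```

```text
8767 [0.52040386 0.04396482 0.00501958] [0.62134374 0.09498984 0.01096701]
[[0.08   0.521  0.6203]
 [0.082  0.5209 0.6203]
 [0.084  0.5208 0.6201]
 [0.086  0.5208 0.6201]
 [0.088  0.5204 0.62  ]
 [0.09   0.5208 0.6198]
 [0.092  0.5209 0.6203]
 [0.094  0.5215 0.6202]
 [0.096  0.5987 0.6191]]
rear 1.3538712658140941 [0.0928 0.093  0.0934 0.0934 0.0934 0.0937 0.0936 0.0939 0.0939 0.0939
 0.0941 0.0942 0.0944 0.0943 0.0948 0.0948 0.0949 0.095 ]
186 [ 0.52370488 -0.04672372  0.00306693] [0.63195618 0.0298538  0.01284548]
front 0.900527462731242 [-0.0455 -0.046  -0.0458 -0.0465 -0.0465 -0.0467 -0.0461 -0.0439 -0.0439
 -0.0441 -0.0444 -0.0444 -0.045  -0.045  -0.0449 -0.045  -0.045  -0.0454]
0.5237048767938137 0.6319561823285289
```

>>> apply_moves(
  commands=[
    [0, -0.02, 0, 0, 0, 0.003, 1],
    [0.001, -0.04, 0, 0, 0, 0.003, 1],
    [0.002, -0.06, 0, 0, 0, 0.003, 1],
    [0.002, -0.08, 0, 0, 0, 0.003, 1],
    [0.002, -0.08, 0, 0, 0, 0.003, 1],
  ],
)

```text
time_s: 5.08
ee_pos: [0.5723, 0.0397, 0.0181]
eef_rot: [0.698, 0.716, 0.001, 0.0]
wrist_force: [-0.9, -5.4, 5.1]
grip_width: 0.009
finger_force: 59.8
```

>>> apply_moves(
  commands=[
    [0.001, -0.02, 0, 0, 0, 0, 1],
    [0.001, -0.04, 0, 0, 0, 0, 1],
    [0.002, -0.06, 0, 0, 0, 0, 1],
    [0.002, -0.08, 0, 0, 0, 0, 1],
    [0.003, -0.1, 0, 0, 0, 0, 1],
    [0.003, -0.12, 0, 0, 0, 0, 1],
    [0.003, -0.12, 0, 0, 0, 0, 1],
  ],
)

```text
time_s: 5.67
ee_pos: [0.5739, -0.0204, 0.0181]
eef_rot: [0.698, 0.716, 0.0, 0.001]
wrist_force: [-0.3, -6.0, 6.2]
grip_width: 0.0087
finger_force: 59.8
```

>>> apply_moves(
  commands=[
    [0, -0.01, 0, 0, 0, 0, 1],
    [0.001, -0.02, 0, 0, 0, 0, 1],
    [0.001, -0.024, 0, 0, 0, 0, 1],
    [0.001, -0.028, 0, 0, 0, 0, 1],
    [0.001, -0.032, 0, 0, 0, 0, 1],
    [0.001, -0.032, 0, 0, 0, 0, 1],
    [0.001, -0.032, 0, 0, 0, 0, 1],
  ],
)

```text
time_s: 6.25
ee_pos: [0.5744, -0.035, 0.0181]
eef_rot: [0.698, 0.717, 0.001, 0.0]
wrist_force: [0.6, 2.0, 6.9]
grip_width: 0.009
finger_force: 59.9
```

>>> apply_moves(
  commands=[
    [0, -0.004, 0, 0, 0, 0, 1],
    [0, -0.006, 0, 0, 0, 0, 1],
    [0, -0.006, 0, 0, 0, 0, 1],
  ],
)

```text
time_s: 6.5
ee_pos: [0.5744, -0.0366, 0.0181]
eef_rot: [0.698, 0.717, 0.001, -0.0]
wrist_force: [-0.2, 15.7, 9.0]
grip_width: 0.0089
finger_force: 60.1
```

Run:
```python
from h import *
s,p,d=snap('wrist');W=cloud('wrist',s,d);z=W[...,2];save('w3.png',p)
y=s['ee_pos'][1]
m=(d>0)&(abs(z-.008)<.003)&(abs(W[...,0]-.575)<.06)&(W[...,1]>y-.03)&(W[...,1]<y+.04)
w=W[m];r=[]
for x in np.arange(.53,.62,.005):
    q=w[abs(w[:,0]-x)<.003,1]
    if len(q): r.append((x,q.max()))
r=np.array(r);c=np.polyfit(r[:,0],r[:,1],1);print('rear yaw',np.degrees(np.arctan(c[0])),np.polyval(c,.574))
q=w[abs(w[:,1]-y)<.01];print(q[:,0].min(),q[:,0].max(),q[:,2].mean());print(s['ee_pos'],s['wrist_force'])
s,p,d=snap('top');save('t3.png',p)
```

```text
rear yaw 1.5479027983271476 -0.022568693064600884
0.523527699831394 0.6235651737603185 0.008426387323410209
[ 0.57437872 -0.03658404  0.01808548] [-0.19285698 15.67256907  9.01944048]
```

>>> apply_moves(
  commands=[
    [0, -0.004, 0, 0, 0, 0, 1],
    [0, -0.005, 0, 0, 0, 0, 1],
    [0, -0.005, 0, 0, 0, 0, 1],
  ],
)

```text
time_s: 6.85
ee_pos: [0.5743, -0.0367, 0.0181]
eef_rot: [0.697, 0.717, 0.003, -0.002]
wrist_force: [1.2, 38.5, 11.8]
grip_width: 0.0094
finger_force: 60.6
```

Run:
```python
from h import *
s,p,d=snap('wrist');W=cloud('wrist',s,d);z=W[...,2];save('w3.png',p)
y=s['ee_pos'][1]
m=(d>0)&(abs(z-.008)<.003)&(abs(W[...,0]-.575)<.06)&(W[...,1]>y-.03)&(W[...,1]<y+.04)
w=W[m];r=[]
for x in np.arange(.53,.62,.005):
    q=w[abs(w[:,0]-x)<.003,1]
    if len(q): r.append((x,q.max()))
r=np.array(r);c=np.polyfit(r[:,0],r[:,1],1);print('rear yaw',np.degrees(np.arctan(c[0])),np.polyval(c,.574));print(s['ee_pos'],s['wrist_force'])
```

```text
rear yaw 1.6422323963990053 -0.022622162749940562
[ 0.57434218 -0.03665764  0.01812922] [ 1.16505685 38.54671036 11.75949753]
```

>>> apply_moves(
  commands=[
    [0, 0.005, 0, 0, 0, 0, 1],
    [0, 0.005, 0, 0, 0, 0, 0.7],
    [0, 0.005, 0, 0, 0, 0, 0.2],
    [0, 0.005, 0, 0, 0, 0, -0.3],
    [0, 0.005, 0, 0, 0, 0, -0.3],
    [0, 0.005, 0, 0, 0, 0, -0.3],
    [0, 0.005, 0.08, 0, 0, 0, -0.3],
    [0, 0.005, 0.16, 0, 0, 0, -0.3],
    [0, 0.04, 0.24, 0, 0, 0, -0.3],
    [-0.03, 0.1, 0.32, 0, 0, 0, -0.3],
    [-0.06, 0.16, 0.4, 0, 0, 0, -0.3],
    [-0.25, 0.664, 0.464, 0, 0, 0, -0.3],
    [-0.25, 0.664, 0.464, 0, 0, 0, -0.3],
    [-0.25, 0.664, 0.464, 0, 0, 0, -0.3],
    [-0.25, 0.664, 0.464, 0, 0, 0, -0.3],
    [-0.25, 0.664, 0.464, 0, 0, 0, -0.3],
    [-0.25, 0.664, 0.464, 0, 0, 0, -0.3],
    [-0.25, 0.664, 0.464, 0, 0, 0, -0.3],
    [-0.25, 0.664, 0.464, 0, 0, 0, -0.3],
    [-0.25, 0.664, 0.464, 0, 0, 0, -0.3],
  ],
)

```text
time_s: 8.57
ee_pos: [0.448, 0.2916, 0.2495]
eef_rot: [0.697, 0.717, 0.0, 0.0]
wrist_force: [0.5, -0.5, -0.8]
grip_width: 0.0557
finger_force: 0.0
```

Run:
```python
from h import *
s,p,d=snap('wrist');W=cloud('wrist',s,d);z=W[...,2];save('w4.png',p)
print(s['ee_pos'],s['eef_rot'],s['time_s'])
for r in spotter.cut_out('wrist','spindle')[:4]:
    m=r['region']&(d>0);t=m&(z>.15)&(z<.162)
    print(round(r['p'],2),r['xy'],p[m].mean(0).round(),t.sum(),W[t].mean(0) if t.any() else '')
    if t.sum()>5: print(cv2.minEnclosingCircle(W[t][:,:2].astype(np.float32)*1000),z[t].mean())
s,p,d=snap('top');save('t4.png',p);W=cloud('top',s,d);z=W[...,2]
m=(d>0)&(z<.0125)&(z>.004)&(abs(W[...,0]-.575)<.04)&(W[...,1]>-.06)&(W[...,1]<.03)&(p.min(-1)>140)
w=W[m];print('rear top',len(w),w[:,1].max() if len(w) else '')
```

```text
[0.44804029 0.29164347 0.24950142] [6.96991853e-01 7.17079025e-01 1.69560231e-04 2.90985398e-05] 8.5667
0.84 [323.9, 179.6] [157. 159. 160.] 329 [0.45245798 0.30017791 0.15667235]
((452.44024658203125, 299.13812255859375), 8.021881103515625) 0.15667234654052362
0.84 [247.2, 235.8] [78. 41. 99.] 21 [0.37168078 0.22834792 0.15126712]
((372.51519775390625, 227.98306274414062), 5.057199001312256) 0.15126712112314739
0.57 [295.5, 256.1] [ 89.  44. 113.] 196 [0.42865547 0.22058299 0.15132176]
((428.5040588378906, 220.36648559570312), 7.796403884887695) 0.15132175739543352
0.56 [313.7, 88.2] [216. 119. 243.] 338 [0.44391761 0.37836534 0.15143388]
((443.8248596191406, 378.13385009765625), 7.612696170806885) 0.15143388013203968
rear top 273 -0.021576744599576148
```

View pics/w4.png

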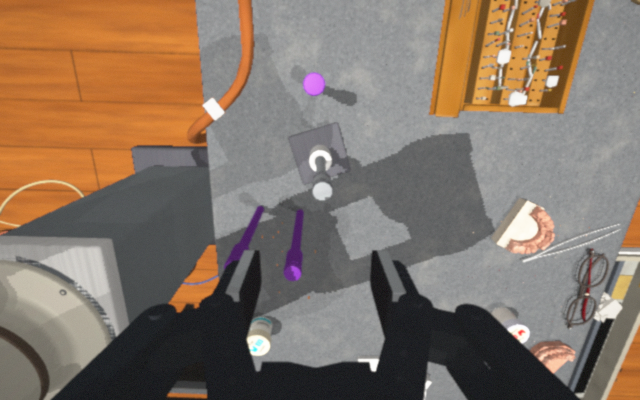

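The steel head is at (322,190) on the rest at (322,158). The purple rods are at (313,83), (293,270) and (240,250), all clear of the finger line along x.

>>> apply_moves(
  commands=[
    [0.009, 0.015, -0.06, 0, 0, 0, -0.3],
    [0.009, 0.015, -0.12, 0, 0, 0, -0.3],
    [0.009, 0.015, -0.18, 0, 0, 0, -0.3],
    [0.009, 0.015, -0.23, 0, 0, 0, -0.3],
    [0.009, 0.015, -0.253, 0, 0, 0, -0.3],
    [0.009, 0.015, -0.253, 0, 0, 0, 0.1],
    [0.009, 0.015, -0.253, 0, 0, 0, 0.4],
    [0.009, 0.015, -0.253, 0, 0, 0, 0.7],
    [0.009, 0.015, -0.253, 0, 0, 0, 1],
    [0.009, 0.015, -0.253, 0, 0, 0, 1],
    [0.009, 0.015, -0.253, 0, 0, 0, 1],
    [0.009, 0.015, -0.253, 0, 0, 0, 1],
  ],
  grip_force=70,
)

```text
time_s: 9.72
ee_pos: [0.454, 0.298, 0.1246]
eef_rot: [0.698, 0.716, 0.001, 0.0]
wrist_force: [-0.9, -1.2, 7.8]
grip_width: 0.0143
finger_force: 68.2
```

>>> apply_moves(
  commands=[
    [0, 0, 0.03, 0, 0, 0, 1],
    [0, 0, 0.06, 0, 0, 0, 1],
    [0, 0, 0.1, 0, 0, 0, 1],
    [0, 0, 0.16, 0, 0, 0, 1],
    [0, 0, 0.22, 0, 0, 0, 1],
    [0, 0, 0.28, 0, 0, 0, 1],
    [0, 0, 0.34, 0, 0, 0, 1],
    [0, 0, 0.38, 0, 0, 0, 1],
    [0, 0, 0.38, 0, 0, 0, 1],
  ],
)

```text
time_s: 10.47
ee_pos: [0.454, 0.298, 0.3183]
eef_rot: [0.698, 0.716, 0.003, 0.001]
wrist_force: [1.3, 0.8, 0.2]
grip_width: 0.0144
finger_force: 68.4
```

```bash
cat > sp.py <<'E'
from h import *
# spindle axis (scene cam + wrist cam): fit line of shank points near TCP
s,p,d=snap('scene');W=cloud('scene',s,d);save('sc_%d.png'%int(s['time_s']*100),p);e=np.array(s['ee_pos'])
print(e,s['eef_rot'],s['grip_width'],s['wrist_force'])
for n in ['scene','top','wrist']:
    if n!='scene': s,p,d=snap(n);W=cloud(n,s,d)
    g=(p.max(-1).astype(int)-p.min(-1)<40)
    m=(d>0)&g&(np.hypot(W[...,0]-e[0],W[...,1]-e[1])<.022)&(W[...,2]<e[2]-.003)&(W[...,2]>e[2]-.14)
    w=W[m]
    if len(w)<20: print(n,len(w));continue
    c=np.polyfit(w[:,2]-e[2],w[:,:2],1);print(n,len(w),'slope deg',np.degrees(c[0]).round(2),'at tip',(c[1]-.118*c[0]).round(4),'at tcp',c[1].round(4),'z',w[:,2].min().round(4),w[:,2].max().round(4))
E
python3 sp.py
```

```text
[0.4539912  0.29804087 0.31834831] [0.6980402  0.71604898 0.00347835 0.00127574] 0.014443888703076441 [1.25741523 0.84135932 0.24980793]
scene 176 slope deg [ 0.01 -0.27] at tip [0.4508 0.2988] at tcp [0.4508 0.2982] z 0.201 0.3144
top 50 slope deg [ 0.52 -0.13] at tip [0.452  0.2953] at tcp [0.4531 0.295 ] z 0.2029 0.3011
wrist 885 slope deg [0.14 0.76] at tip [0.4522 0.3022] at tcp [0.4525 0.3038] z 0.1998 0.3153
```

>>> apply_moves(
  commands=[
    [0.02, -0.06, 0, 0, 0, 0, 1],
    [0.04, -0.13, 0, 0, 0, 0, 1],
    [0.06, -0.2, 0, 0, 0, 0, 1],
    [0.08, -0.27, 0, 0, 0, 0, 1],
    [0.1, -0.34, 0, 0, 0, 0, 1],
    [0.12, -0.41, 0, 0, 0, 0, 1],
    [0.14, -0.48, 0, 0, 0, 0, 1],
    [0.16, -0.55, 0, 0, 0, 0, 1],
    [0.18, -0.62, 0, 0, 0, 0, 1],
    [0.2, -0.69, 0, 0, 0, 0, 1],
    [0.22, -0.76, 0, 0, 0, 0, 1],
    [0.235, -0.81, 0, 0, 0, 0, 1],
    [0.243, -0.84, 0, 0, 0, 0, 1],
    [0.247, -0.854, 0, 0, 0, 0, 1],
    [0.247, -0.854, 0, 0, 0, 0, 1],
    [0.247, -0.854, 0, 0, 0, 0, 1],
  ],
)

```text
time_s: 11.95
ee_pos: [0.5766, -0.1285, 0.3125]
eef_rot: [0.698, 0.716, -0.0, -0.0]
wrist_force: [-0.1, 0.5, -0.5]
grip_width: 0.0145
finger_force: 68.4
```

```bash
python3 sp.py
python3 - <<'E'
from h import *
ps=[]
for n in ['wrist','scene']:
    s,p,d=snap(n);W=cloud(n,s,d);z=W[...,2]
    m=(d>0)&(p[...,0]>150)&(p[...,2].astype(int)<p[...,0]*.6)&(z>.138)&(z<.15)&(np.hypot(W[...,0]-.576,W[...,1]+.128)<.025)
    w=W[m];print(n,m.sum(),z[m].mean(),cv2.minEnclosingCircle(w[:,:2].astype(np.float32)*1000) if len(w) else '', w.min(0) if len(w) else '',w.max(0) if len(w) else '')
    e=np.array(s['ee_pos']); u=proj(n,s,e-[0,0,.15]).astype(int);print(u)
    r0=max(u[1]-75,0);c0=max(u[0]-75,0)
    ps.append(cv2.resize(p[r0:r0+150,c0:c0+150],(390,390),interpolation=cv2.INTER_CUBIC))
save('c5.png',np.hstack(ps))
E
```

```text
[ 0.57658391 -0.1284543   0.31249738] [ 6.97987797e-01  7.16109538e-01 -1.06537321e-05 -4.05768407e-04] 0.014516202590226467 [-0.0620349   0.4544784  -0.50306865]
scene 235 slope deg [0.49 0.32] at tip [ 0.5712 -0.1271] at tcp [ 0.5722 -0.1265] z 0.1945 0.3091
top 0
wrist 791 slope deg [0.16 0.15] at tip [ 0.5753 -0.1231] at tcp [ 0.5756 -0.1227] z 0.2005 0.3087
wrist 404 0.1426949847574149 ((575.7644653320312, -128.4929656982422), 15.253275871276855) [ 0.56213711 -0.14106543  0.13800744] [ 0.59002176 -0.1134751   0.14609454]
[316 179]
scene 63 0.14289822353152895 ((575.7340087890625, -126.0106430053711), 14.745075225830078) [ 0.5612106  -0.14056907  0.13840448] [ 0.58939839 -0.11213443  0.14667674]
[399 204]
```

View pics/c5.png

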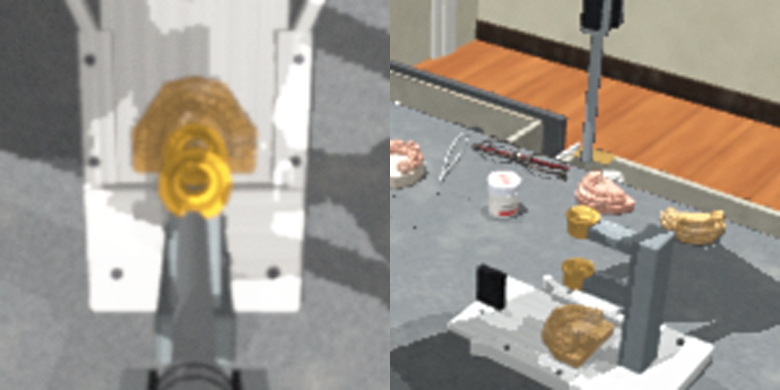

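The bush mouth sits at (193,180) in the wrist crop with the spindle axis lined up on it. The scene crop shows the rod hanging upright above the bush, with the carrier fully in the slot under the lips.

>>> apply_moves(
  commands=[
    [0.001, -0.002, -0.03, 0, 0, 0, 1],
    [0.001, -0.002, -0.06, 0, 0, 0, 1],
    [0.001, -0.002, -0.09, 0, 0, 0, 1],
    [0.001, -0.002, -0.11, 0, 0, 0, 1],
    [0.001, -0.002, -0.125, 0, 0, 0, 1],
    [0.001, -0.002, -0.14, 0, 0, 0, 1],
    [0.001, -0.002, -0.14, 0, 0, 0, 1],
  ],
)

```text
time_s: 12.78
ee_pos: [0.577, -0.1301, 0.2416]
eef_rot: [0.698, 0.716, -0.0, -0.001]
wrist_force: [-0.2, 0.3, -1.5]
grip_width: 0.0138
finger_force: 68.4
```

>>> apply_moves(
  commands=[
    [0, 0, -0.02, 0, 0, 0, 1],
    [0, 0, -0.04, 0, 0, 0, 1],
    [0, 0, -0.055, 0, 0, 0, 1],
    [0, 0, -0.07, 0, 0, 0, 1],
    [0, 0, -0.085, 0, 0, 0, 1],
    [0, 0, -0.085, 0, 0, 0, 1],
  ],
)

```text
time_s: 13.28
ee_pos: [0.5768, -0.1302, 0.1984]
eef_rot: [0.698, 0.716, -0.0, -0.001]
wrist_force: [-0.0, 0.2, -1.2]
grip_width: 0.0139
finger_force: 68.3
```

>>> apply_moves(
  commands=[
    [0, 0, -0.012, 0, 0, 0, 1],
    [0, 0, -0.024, 0, 0, 0, 1],
    [0, 0, -0.036, 0, 0, 0, 1],
    [0, 0, -0.036, 0, 0, 0, 1],
    [0, 0, -0.036, 0, 0, 0, 1],
    [0, 0, -0.036, 0, 0, 0, 1],
  ],
)

```text
time_s: 13.78
ee_pos: [0.5773, -0.1304, 0.1825]
eef_rot: [0.698, 0.716, 0.0, 0.0]
wrist_force: [-1.2, -0.4, -0.9]
grip_width: 0.0142
finger_force: 68.3
```

Run:
```python
from h import *
s,p,d=snap('scene');W=cloud('scene',s,d);e=np.array(s['ee_pos']);print(e,s['wrist_force'],s['dq'].round(4))
g=(p.max(-1).astype(int)-p.min(-1)<40)&(d>0)&(np.hypot(W[...,0]-.576,W[...,1]+.128)<.012)
z=W[...,2]
for lo,hi in((.04,.072),(.09,.126),(.144,.18)):
    m=g&(z>lo)&(z<hi);print(lo,m.sum(),z[m].min() if m.any() else '',z[m].max() if m.any() else '')
for zz in (.072,.062,.052): print(zz,proj('scene',s,[.573,-.130,zz]))
save('c6.png',cv2.resize(p[190:300,350:470],(720,590),interpolation=cv2.INTER_CUBIC))
```

```text
[ 0.57733802 -0.13036167  0.18248472] [-1.17022461 -0.36634616 -0.87425336] [ 0.0001 -0.002  -0.0037  0.0018  0.0013  0.0014]
0.04 2 0.06589303186971485 0.0666920454287635
0.09 53 0.0902154829664461 0.12276839042362425
0.144 57 0.14477410241129046 0.1776301810119078
0.072 [396.32453536 239.06715718]
0.062 [396.00184291 242.58705469]
0.052 [395.68257666 246.06957951]
```

View pics/c6.png

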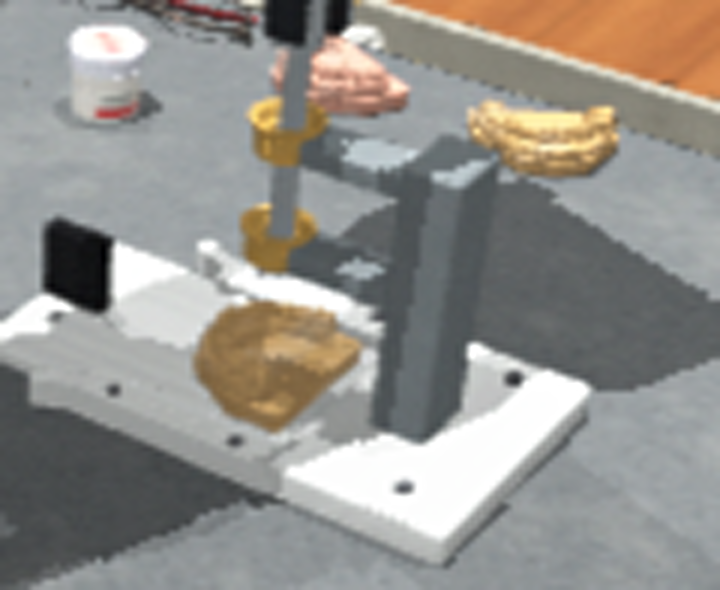

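The rod passes through both bushes, and its tip shows as a stub at about (275,268), below the lower bush and well above the cast. I'll lower it about 3 mm more.

>>> apply_moves(
  commands=[
    [0, 0, -0.003, 0, 0, 0, 1],
    [0, 0, -0.005, 0, 0, 0, 1],
    [0, 0, -0.005, 0, 0, 0, 1],
    [0, 0, -0.005, 0, 0, 0, 1],
    [0, 0, -0.005, 0, 0, 0, 1],
    [0, 0, -0.005, 0, 0, 0, 1],
  ],
)

```text
time_s: 14.33
ee_pos: [0.5773, -0.1303, 0.1798]
eef_rot: [0.698, 0.716, -0.0, -0.0]
wrist_force: [-0.3, 0.3, -0.2]
grip_width: 0.014
finger_force: 68.3
```

Run:
```python
from h import *
s,p,d=snap('scene');W=cloud('scene',s,d);z=W[...,2]
g=(p.max(-1).astype(int)-p.min(-1)<40)&(d>0)&(np.hypot(W[...,0]-.576,W[...,1]+.128)<.012)&(z>.04)&(z<.072)
print(s['ee_pos'],s['wrist_force'],g.sum(),z[g])
for l in ['jar_near','jar_far','spare_cast','dropper']:
    for r in spotter.cut_out('scene',l)[:2]: print(l,round(r['p'],2),r['xy'],np.median(W[r['region']&(d>0)],0).round(3))
```

```text
[ 0.5772668  -0.13034032  0.17979598] [-0.27526627  0.31873513 -0.20576767] 6 [0.06554001 0.06497282 0.0668941  0.06686961 0.06335726 0.06165731]
jar_near 0.57 [285.2, 271.5] [0.364 0.027 0.037]
jar_far 0.5 [365.0, 202.1] [0.722 0.057 0.034]
jar_far 0.33 [414.4, 261.8] [ 0.563 -0.188  0.019]
spare_cast 0.72 [325.0, 192.9] [0.719 0.205 0.02 ]
dropper 0.6 [378.6, 319.5] [ 0.38  -0.221  0.028]
dropper 0.49 [415.7, 262.3] [ 0.563 -0.188  0.019]
```

The tip is at about 61 mm, which is 1 cm below the lower bush. The jars, spare cast and dropper have not moved, so I'm handing in.

```bash
python3 -c "
from workcell import order
print(order.hand_in())"
```

```text
the job is handed in; nothing more can be done
None
```

I slid the carrier fully home against the stop and threaded the spindle through both bushes; it is still gripped with its tip about 1 cm below the lower bush and clear of the cast. The job was handed in at about 14.5 s, the two jars, spare cast and dropper are where they were, and no verdict came back.

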